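Open a cabinet's caught sliding hatch and stow the cam

ROBOT

A 7-joint arm with a two-finger parallel gripper is mounted at the origin on the work surface. World frame = base frame: x ahead of the robot, y to its left, z up, the work surface at z = 0. Lengths are in mm, angles in rad, forces in N, time in s.
With the tool pointing down it reaches from about 400 to 850 mm from the base axis. Payload 10.4 kg.
Tool frame: the origin (TCP) lies between the finger pads; the fingertips stand r.tips_ahead ahead of it and the grasp point (between the pads) lies 6 mm ahead of it (r.tips_ahead is the distance from the TCP to the fingertips, in mm); z points along the fingers, y is the direction in which the jaws open and shut (so a half turn about z gives the same grasp; the last joint's range is limited). The gripper opens to 87 mm and grips with 3 to 60 N. Pads are 19 mm wide; open, the fingers measure 117 mm over their backs; the gripper's body (75 mm by 190 mm) begins 51 mm behind the grasp point.
Start: joints at [-1.339, 0.332, -0.065, 1.46, 0.022, 1.35, -0.088], TCP at [157.518, 604.845, 247.576] pointing down, gripper open.
Joint ranges: [-2.6, 2.6], [-0.5, 2.12], [-1.47, 1.34], [0.16, 2.42], [-1.27, 4.41], [0.06, 2.06], [-2.6, 2.6]. Speed limits (rad/s): [2.22, 2.22, 2.79, 2.79, 3.14, 3.14, 3.14].

INTERFACE

Orientations are given as [roll, pitch, yaw] about the fixed x, y, z axes, in that order (R = Rz(yaw) Ry(pitch) Rx(roll)).
In Python, from rig import r, imaging gives the robot as it stands.
- The arm moves only by the tool servo_tool, never from a script. Its arguments are lists of equal length, an entry for each row: "gripper": the opening, from 0 (shut) to 1 (fully open); "linear": the shift along the world's x, y, z each as a share of 0.025 m, from -1 to 1, a list of three; "rotation": the turn, a rotation vector about the world's x, y, z each as a share of 0.12 rad, from -1 to 1, a list of three. In form: {"gripper": [gripper, ...], "linear": [[tx, ty, tz], ...], "rotation": [[wx, wy, wz], ...]}. A call has 1 to 5 rows; each row shifts and turns the commanded pose from where the row before left it; what a row does not reach is not made up. A row lasts 1/12 s, in which the tool goes at most 41.7 mm and 7.16 degrees, less where a joint would pass 70% of its speed; a pose out of reach is approached as far as the arm can. A call with a number of a shift or a turn outside -1 to 1 is refused whole. A call with a gripper value outside its range is refused whole. The fingers move at their own pace and stop on an object; "grip_force" is the grip in N (left out, the last holds). Time passes only in rows, so rows that do not move let the fingers close. It gives the time, the measured TCP pose, the force and the opening at its end, in the units of the state.
- r.get_obs(): the state, without advancing time (a new reading comes with each control period).
- imaging.capture(name): name is "scene" or "top"; returns a dict with "frame" (480x640x3 uint8, red, green, blue), "fx", "fy", "cx", "cy" (pixels), "R" (3x3) and "t" (3): a world point X has camera coordinates R X + t. Camera axes: x right, y down, z forward; pixel columns grow to the right and rows downward; lengths in mm; the calibration is good to about 2 mm. A picture is of the moment at which its call begins. There is no depth.
- r.finish_job(): hands the job in, once; it reports no verdict.
Trained networks look in a picture, given as the dict that the camera call returned (one of the last four; its "shot" number tells which), for a name from the list of things; names that differ only in an ending like _2 or _b are one class to them, and where a whole thing is asked for, a point or a joint stands for the part that bears it (a point fixed in the world has none). Each returns a list of dicts, best first, with "conf" (0 to 1); they miss things now and then, are a little off and sometimes report something else, mostly with a low value. They report only what shows in the picture. A call takes as long as a camera call. They do not tell look-alikes from the thing itself.
- imaging.outline_of(picture, thing): "pixels" (480x640 bool, what is visible of it) and "rect" ([left, top, width, height] in pixels, round what is visible of it).
The state is a dict: "time": time; "joints": joint angles; "joint_velocities": joint speeds; "joint_efforts": joint torques, N m; "ee_pos": TCP position; "tool_rot": TCP orientation; "ft_force": force on the tool from outside, world axes, zero at the start; "wrist_torque": the same for the moment, N m; "width": finger opening in mm.
Only numpy, scipy, OpenCV 4.12 (cv2) and the standard library are available. Lean on these libraries where they do the work, as an engineer would, in place of code of your own. Each camera call takes 0.05 s, during which the arm holds its last target. There are 200 camera calls.

TASK

Open the smoke-grey cabinet's sliding hatch all the way: it runs a little, catches on a hidden bump, must be lifted over the bump there, and is then set down flat and slid on to its end stop. Then pick up the silver climbing cam from the bench and lay it gently, flat side down as it lay, on the floor of the opened bay without dropping it. Leave the hatch fully open so the gear can dry, and leave the nut tool, belay device and headlamp where they lie.

Things in the scene. Friction and masses are not known exactly. Their poses are not given: they have to be found in the camera images.
- cabinet: Fixed smoke-grey acrylic cabinet, 186 mm (its x) by 366 mm (its y), 90 mm high, with a sliding hatch in its top. Origin: centre of its underside, on the bench; z up. The hatch opens along its +y. The -y half is a bay under the hatch; the +y half has a fixed roof at z = 90 mm and, along each long edge, an aluminium runner cover (64 to 94 mm from the middle, y -35 to 180 mm, top z = 117 mm).
- bay_floor (a point): Middle of the bay's cork floor, 45 mm above the bench and 45 mm below the bay's rim, axes as the cabinet's. The bay's opening is 150 mm along x by 157 mm along y.
- catch_zone (a point): Point on the fixed roof amid the runner covers, cabinet y = +60 mm. Under the covers is a hidden catch, placed anew each time: the lowered hatch runs freely until it stops dead on a square bump 30 to 80 mm from shut (5 N is enough to feel it). A lip lets it rise only 2 mm until it is within 8 mm of the bump, where it can be lifted. See hatch_grip for the rest.
- hatch_grip (a point): Centre of the hatch's handle bar, 96 mm along cabinet x, 14 mm wide, 16 mm high, 24 mm clear above the plate. In the cabinet's frame: z 128 mm when down, y -85 mm shut (starts up to 8 mm open), +75 mm at the end stop. Hatch: 0.3 to 0.55 kg, slides with about 1 N, cannot turn, sinks by its weight. Bump 8 mm high, hatch can rise 14 mm; carry it raised 32 mm on from first touch before it can go down.
- cam_center (a point): Silver climbing cam with spring trigger on the bench, 123 mm long along its y, 60 mm wide, 38 mm high, 0.13 to 0.21 kg. Point on its stem, 19 mm above its underside; z up. Towards +y the head of four lobes (y 21 to 59 mm), towards -y the trigger bar (52 mm wide, y -17 to -27 mm) and a thumb loop (to y = -64 mm). The stem, 14 by 14 mm, is free between trigger and head: grasp it here, across x.
- nut_tool_mid (a point): Middle of a green anodised nut tool, a flat hooked bar 165 mm long along its y, 7 mm thick, lying on the bench; to be left alone. It and the cam swap places between episodes.
- belay_mid (a point): Centre of a steel belay device, 70 by 50 by 30 mm with a wire loop, on the bench; to be left alone.
- headlamp_mid (a point): Centre of a red plastic headlamp, 46 by 86 by 44 mm, on the bench; to be left alone.
Things that resemble listed ones, but are neither listed nor needed, are in the scene too. What is shaped like the part that bears cam_center but turquoise is not meant.

How it is judged (in metres and radians):
On the way, in this order (a step that is already met when the one before it is completed fails the run):
1. the hatch is fully open and down on its runners (y of hatch_grip in the frame of cabinet above 0.063 m and z of hatch_grip in the frame of cabinet below 0.1315 m), for 0.2 s.
2. the cam lies flat on the bay's floor (x of cam_center in the frame of cabinet between -0.065 and 0.065 m and y of cam_center in the frame of cabinet between -0.15 and -0.02 m and z of cam_center in the frame of cabinet below 0.072 m and angle between cam_center's own z axis and vertical below 0.2 rad), for 0.2 s.
At the end, for the whole second after the job is handed in: The hatch is within 12 mm of its open end stop and down on its runners (within 3.5 mm), and the cam lies inside the bay on its floor, its z axis within 0.2 rad of upright, released and at rest (all of step 1 and all of step 2 and linear speed of cam below 0.03 m/s and contact force between the fingers and cam below 0.1 N); the robot touches nothing.
It fails at once if the cam is dropped (falls free faster than 0.75 m/s) (linear speed of cam above 0.75 m/s and contact force between the fingers and cam below 0.05 N).
It fails at once if the nut tool is moved by more than 40 mm (distance of nut_tool_mid from where it was at the start of the episode above 0.04 m).
It fails at once if the belay is moved by more than 40 mm (distance of belay_mid from where it was at the start of the episode above 0.04 m).
It fails at once if the headlamp is moved by more than 40 mm (distance of headlamp_mid from where it was at the start of the episode above 0.04 m).
It also fails if it takes over 62 s, if anything falls off the work surface, if the arm or the gripper's body presses on something with over 40 N, if the wrist force passes 120 N, or if a joint passes its speed limit or range.

## Working session

There is one attempt and no reset: what is moved stays moved. The work goes in short steps, Python scripts to look and compute and a tool call to move; the robot and the scene stay as the last step left them, time stands still between calls to the robot, and variables do not carry over. Pictures are saved under pics/ and viewed, about 8 in all and at most 12, crops included, and the job is handed in when it is done.

Besides the shell and the picture viewer there is one more tool, called after "Emit:" as name(argument=value, ...) on one line, values as JSON. servo_tool: Moves the arm, as the interface text tells. Shift numbers are shares of 0.025 m and turn numbers shares of 0.12 rad, none past 1 either way. Its arguments: {"type":"object","properties":{"gripper":{"type":"array"},"linear":{"type":"array"},"rotation":{"type":"array"},"grip_force":{"type":"number"}},"required":["gripper","linear","rotation"]}

```bash
mkdir -p pics; python3 - <<'E'
from rig import r, imaging
import cv2,numpy as np
o=r.get_obs();print(o['ee_pos'],o['tool_rot'],o['width'],o['ft_force'],r.tips_ahead)
for n in ['scene','top']:
    p=imaging.capture(n);cv2.imwrite(f'pics/{n}0.png',p['frame'][:,:,::-1])
    print(n,p['fx'],p['cx'],p['cy'],np.round(p['R'],3).tolist(),np.round(p['t'],1))
    for th in ['cabinet','hatch_grip','cam_center','nut_tool_mid','belay_mid','headlamp_mid']:
        for d in imaging.outline_of(p,th)[:3]:
            m=d['pixels'];ys,xs=np.nonzero(m)
            print(th,round(d['conf'],2),d['rect'],m.sum(),xs.mean().round(1),ys.mean().round(1))
E
```

```text
[157.42431628 604.48343479 246.71898122] [-3.14012944e+00  4.23419630e-05  2.88684853e+00] 87.00167552013185 [0.09799945 0.76062626 0.01175733] 25.0
scene 475.1010203626599 319.4942558118281 245.1159764171016 [[-0.568, 0.823, 0.017], [0.502, 0.362, -0.786], [-0.652, -0.438, -0.618]] [ 295.7 -177.6 1681.8]
cabinet 0.81 [271.2, 230.2, 156.6, 112.4] 10999 352.9 280.6
hatch_grip 0.95 [278.5, 229.7, 90.0, 49.7] 2568 321.3 254.8
cam_center 0.96 [155.1, 249.5, 35.0, 30.9] 515 173.4 263.2
cam_center 0.8 [209.7, 234.9, 30.9, 28.2] 386 221.1 248.6
cam_center 0.57 [270.6, 194.3, 30.9, 23.4] 318 285.4 201.6
nut_tool_mid 0.52 [235.7, 224.2, 45.0, 21.8] 203 259.8 233.1
belay_mid 0.65 [183.5, 207.4, 35.3, 20.2] 355 205.2 215.9
headlamp_mid 0.63 [483.0, 310.9, 32.1, 28.3] 706 498.3 326.1
headlamp_mid 0.56 [209.8, 233.2, 28.0, 30.3] 421 221.7 248.7
top 528.0801536421803 316.12708227811726 237.46454010438165 [[0.014, -1.0, 0.017], [-0.984, -0.017, -0.179], [0.179, -0.014, -0.984]] [ -23.1  539.9 1260.2]
cabinet 0.8 [191.5, 193.6, 155.6, 89.4] 12473 266.7 237.2
hatch_grip 0.55 [265.4, 200.6, 74.3, 68.7] 4736 303.4 233.2
hatch_grip 0.33 [101.5, 265.3, 31.7, 21.2] 611 118.0 275.6
cam_center 0.89 [432.4, 140.2, 30.0, 48.1] 620 446.6 167.7
cam_center 0.85 [403.6, 198.2, 50.9, 32.1] 564 423.9 213.7
cam_center 0.85 [416.2, 306.7, 25.7, 48.1] 544 427.5 337.7
nut_tool_mid 0.72 [382.0, 258.6, 65.0, 16.5] 491 412.7 268.2
belay_mid 0.58 [478.7, 224.3, 21.7, 43.7] 474 489.5 251.4
headlamp_mid 0.64 [102.2, 264.9, 32.8, 21.1] 702 117.9 275.4
headlamp_mid 0.45 [478.6, 221.5, 22.3, 47.7] 543 489.2 247.7
```

```bash
python3 - <<'E'
import cv2
a=cv2.imread('pics/top0.png')[120:370,90:510]
cv2.imwrite('pics/topc.png',cv2.resize(a,None,fx=1.9,fy=1.9,interpolation=cv2.INTER_CUBIC))
a=cv2.imread('pics/scene0.png')[170:370,140:540]
cv2.imwrite('pics/scc.png',cv2.resize(a,None,fx=2,fy=2,interpolation=cv2.INTER_CUBIC))
E
```

```text
(no output)
```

View pics/topc.png

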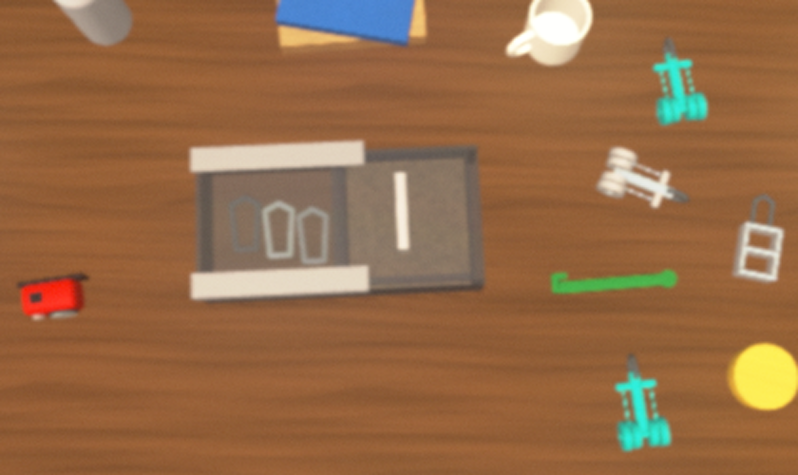

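View pics/scc.png

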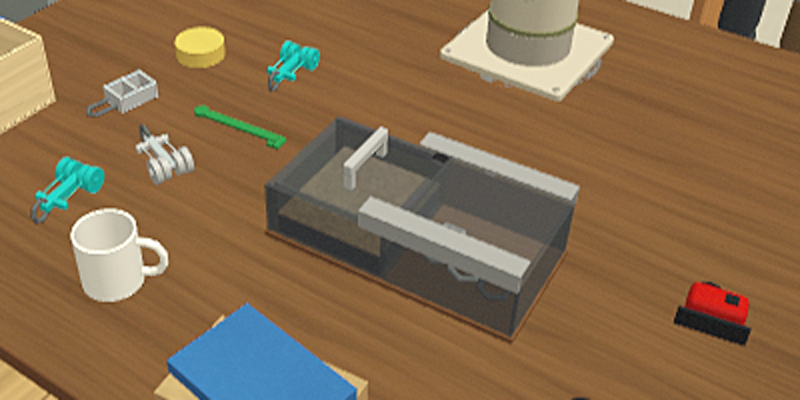

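Top crop: the cam candidates are turquoise at (681,85) and (642,405), and silver at (640,180). The silver one is the cam meant, matching the colour in the scene crop at (165,155). The handle runs (401,172)–(403,249), the cover corners are visible, and the hatch opens towards the image left (+y).

```bash
cat > h.py <<'E'
import numpy as np
def bp(p,uv,z):
    R=np.array(p['R']);t=np.array(p['t']);C=-R.T@t
    d=R.T@np.array([(uv[0]-p['cx'])/p['fx'],(uv[1]-p['cy'])/p.get('fy',p['fx']),1])
    return C+d*(z-C[2])/d[2]
def proj(p,X):
    c=np.array(p['R'])@np.asarray(X)+p['t'];return np.array([p['cx']+p['fx']*c[0]/c[2],p['cy']+p['fy']*c[1]/c[2]])
E
python3 - <<'E'
from rig import r, imaging
import cv2,numpy as np
from h import *
from scipy.optimize import least_squares
p=imaging.capture('top')
f=lambda u,v:(90+(u+.5)/1.9-.5,120+(v+.5)/1.9-.5)
P=[((-94,180),f(190,299),117),((-94,-35),f(369,291),117),((94,180),f(190,149),117),((94,-35),f(364,142),117),((-64,180),f(190,275),117),((64,180),f(190,172),117)]
W=np.array([bp(p,uv,z)[:2] for _,uv,z in P]);L=np.array([a for a,_,_ in P])
rot=lambda a:np.array([[np.cos(a),-np.sin(a)],[np.sin(a),np.cos(a)]])
s=least_squares(lambda q:(L@rot(q[2]).T+q[:2]-W).ravel(),[600,0,0])
print('cab',s.x,s.fun.round(1));c,a=s.x[:2],s.x[2]
for uv in [f(400,172),f(403,249)]:
    w=bp(p,uv,136)[:2];print('handle',w,rot(a).T@(w-c))
for n,y in [('bay',-97),('gripShut',-85),('gripOpen',75)]:print(n,rot(a)@[0,y]+c)
for d in imaging.outline_of(p,'cam_center')[:3]:
    m=d['pixels'];col=p['frame'][m].mean(0);print(col,d['rect'])
    if col[0]>col[1]-25:
        ys,xs=np.nonzero(m);pts=np.array([bp(p,(u,v),19)[:2] for u,v in zip(xs,ys)])
        mu=pts.mean(0);w,V=np.linalg.eigh(np.cov((pts-mu).T));ax=V[:,1];t=(pts-mu)@ax;print('cam mean',mu,'axis',ax,np.degrees(np.arctan2(ax[1],ax[0])),t.min(),t.max(),((pts-mu)@V[:,0]).min(),((pts-mu)@V[:,0]).max())
# by hand: head mid, trigger mid, loop end
for n,uv,z in [('trig',f(659,190),19),('loop',f(687,200),19),('lobe1',f(621,160),30),('lobe2',f(611,186),30)]:print(n,bp(p,uv,z)[:2])
a=p['frame'][190:245,395:465,::-1];cv2.imwrite('pics/cam1.png',cv2.resize(a,None,fx=10,fy=10,interpolation=cv2.INTER_CUBIC))
E
```

```text
cab [5.34292051e+02 1.01372250e+02 5.91585697e-02] [ 0.  -0.9 -0.5  1.3  0.2 -0.5 -0.1  1.5  0.6 -0.8 -0.3 -0.6]
handle [588.06635215  24.34493019] [ 49.12606246 -80.07192744]
handle [492.54398786  18.86408003] [-46.5532492  -79.89551876]
bay [540.02708529   4.54193818]
gripShut [539.31759646  16.52094588]
gripOpen [529.85774539 176.24104862]
[ 76.9266055  192.51834862 166.7293578 ] [432.4, 142.8, 31.5, 44.6]
[208.5008489  195.22920204 177.63837012] [403.6, 197.5, 52.0, 30.8]
cam mean [ 611.75790321 -292.08756228] axis [0.35995157 0.93297099] 68.90277821077007 -75.51001564136479 43.6452744634136 -33.76289949389878 33.3816851979782
[ 65.13058419 202.58934708 177.87972509] [415.6, 307.6, 26.2, 48.5]
trig [ 596.91694605 -323.10805876]
loop [ 583.80614289 -360.58374029]
lobe1 [ 634.82689812 -270.24083979]
lobe2 [ 598.82564075 -256.11045823]
```

View pics/cam1.png

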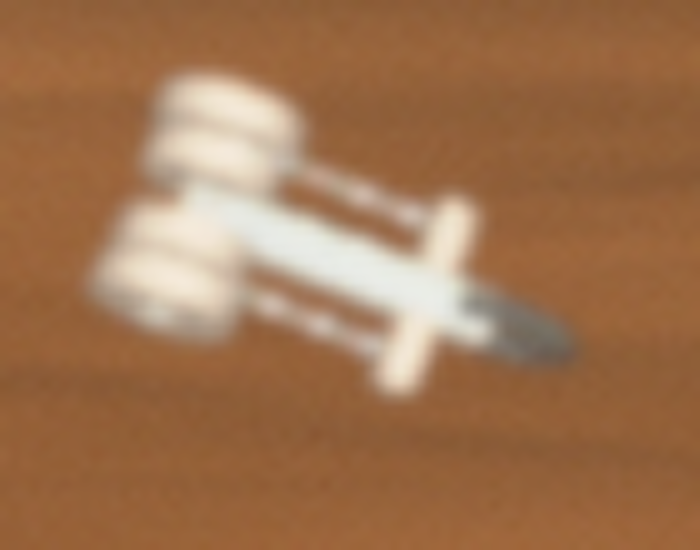

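The enlarged crop confirms the silver cam: head at upper left, trigger bar at (425,295), loop at right, and stem free between them. Moving above the hatch handle now.

Emit:
servo_tool(gripper=[0.6, 0.6, 0.6, 0.6, 0.6], linear=[[0.61, -0.93, -0.07], [0.61, -0.93, -0.07], [0.61, -0.93, -0.07], [0.61, -0.93, -0.07], [0.61, -0.93, -0.07]], rotation=[[0, 0, 0.105], [0, 0, 0.105], [0, 0, 0.105], [0, 0, 0.105], [0, 0, 0.105]])

```text
time: 1.22
ee_pos: [234.4, 487.4, 238.8]
tool_rot: [3.141, 0.0, 2.95]
ft_force: [0.8, 0.2, 0.8]
width: 61.5
```

Emit:
servo_tool(gripper=[0.6, 0.6, 0.6, 0.6, 0.6], linear=[[0.61, -0.93, -0.07], [0.61, -0.93, -0.07], [0.61, -0.93, -0.07], [0.61, -0.93, -0.07], [0.61, -0.93, -0.07]], rotation=[[0, 0, 0.105], [0, 0, 0.105], [0, 0, 0.105], [0, 0, 0.105], [0, 0, 0.105]])

```text
time: 1.63
ee_pos: [310.6, 371.2, 230.2]
tool_rot: [3.141, 0.0, 3.013]
ft_force: [-0.0, 0.7, -0.0]
width: 52.3
```

Emit:
servo_tool(gripper=[0.6, 0.6, 0.6, 0.6, 0.6], linear=[[0.61, -0.93, -0.07], [0.61, -0.93, -0.07], [0.61, -0.93, -0.07], [0.61, -0.93, -0.07], [0.61, -0.93, -0.07]], rotation=[[0, 0, 0.105], [0, 0, 0.105], [0, 0, 0.105], [0, 0, 0.105], [0, 0, 0.105]])

```text
time: 2.05
ee_pos: [386.9, 254.9, 221.5]
tool_rot: [3.141, 0.0, 3.076]
ft_force: [0.7, -0.0, -0.3]
width: 52.3
```

Emit:
servo_tool(gripper=[0.6, 0.6, 0.6, 0.6, 0.6], linear=[[0.61, -0.93, -0.07], [0.61, -0.93, -0.07], [0.61, -0.93, -0.07], [0.61, -0.93, -0.07], [0.61, -0.93, -0.07]], rotation=[[0, 0, 0.105], [0, 0, 0.105], [0, 0, 0.105], [0, 0, 0.105], [0, 0, 0.105]])

```text
time: 2.47
ee_pos: [463.1, 138.6, 212.8]
tool_rot: [3.141, 0.001, 3.139]
ft_force: [0.1, 0.6, 0.0]
width: 52.3
```

Emit:
servo_tool(gripper=[0.6, 0.6, 0.6, 0.6, 0.6], linear=[[0.62, -0.94, -0.07], [0.62, -0.94, -0.07], [0.62, -0.94, -0.07], [0.62, -0.94, -0.07], [0.6, -0.92, -0.07]], rotation=[[0, 0, 0.105], [0, 0, 0.105], [0, 0, 0.105], [0, 0, 0.105], [0, 0, 0.105]])

```text
time: 2.88
ee_pos: [540.2, 21.6, 204.0]
tool_rot: [3.141, 0.001, -3.081]
ft_force: [0.1, 0.5, -0.3]
width: 52.6
```

```bash
python3 - <<'E'
from rig import r, imaging
import cv2
print(r.get_obs()['ee_pos'])
o=[]
for n,s in [('top',(190,310,240,390)),('scene',(200,320,240,400))]:
    p=imaging.capture(n);a,b,c,d=s;o.append(cv2.resize(p['frame'][a:b,c:d,::-1],(600,450) if 0 else (400,300)))
cv2.imwrite('pics/ab.png',cv2.hconcat(o))
E
```

```text
[540.22892015  21.5775281  203.98397237]
```

View pics/ab.png

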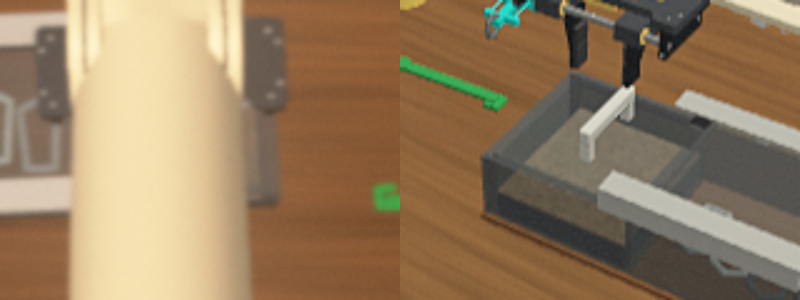

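The scene view shows the fingers straddling the bar (around (610,120) in the crop). Descending and gripping.

Emit:
servo_tool(gripper=[0.6, 0.6, 0.6, 0.6, 0.6], linear=[[0, 0, -0.6], [0, 0, -0.6], [0, 0, -0.6], [0, 0, -0.6], [0, 0, -0.4]], rotation=[[0, 0, 0], [0, 0, 0], [0, 0, 0], [0, 0, 0], [0, 0, 0]])

```text
time: 3.4
ee_pos: [538.9, 23.4, 132.6]
tool_rot: [3.141, -0.001, -3.081]
ft_force: [0.2, -0.0, -0.4]
width: 52.3
```

Emit:
servo_tool(gripper=[0.1, 0.1, 0.1, 0.1, 0.1], linear=[[0, 0, 0], [0, 0, 0], [0, 0, 0], [0, 0, 0], [0, 0, 0]], rotation=[[0, 0, 0], [0, 0, 0], [0, 0, 0], [0, 0, 0], [0, 0, 0]], grip_force=40)

```text
time: 3.82
ee_pos: [540.0, 23.0, 134.6]
tool_rot: [3.141, 0.001, -3.081]
ft_force: [-0.8, 0.4, 0.7]
width: 26.8
```

Emit:
servo_tool(gripper=[0.1, 0.1], linear=[[0, 0, 0], [0, 0, 0]], rotation=[[0, 0, 0], [0, 0, 0]])

```text
time: 3.98
ee_pos: [539.7, 22.7, 134.2]
tool_rot: [3.142, 0.001, -3.081]
ft_force: [0.3, -0.8, 0.2]
width: 13.9
```

Emit:
servo_tool(gripper=[0.1, 0.1, 0.1, 0.1, 0.1], linear=[[-0.008, 0.14, 0], [-0.008, 0.14, 0], [-0.008, 0.14, 0], [-0.008, 0.14, 0], [-0.008, 0.14, 0]], rotation=[[0, 0, 0], [0, 0, 0], [0, 0, 0], [0, 0, 0], [0, 0, 0]])

```text
time: 4.4
ee_pos: [538.7, 40.9, 134.2]
tool_rot: [3.141, 0.0, -3.081]
ft_force: [0.2, -1.2, 5.8]
width: 13.5
```

Emit:
servo_tool(gripper=[0.1, 0.1, 0.1, 0.1, 0.1], linear=[[-0.006, 0.1, 0.01], [-0.006, 0.1, 0], [-0.006, 0.1, 0], [-0.006, 0.1, 0], [-0.006, 0.1, 0]], rotation=[[0, 0, 0], [0, 0, 0], [0, 0, 0], [0, 0, 0], [0, 0, 0]])

```text
time: 4.82
ee_pos: [537.8, 53.1, 134.1]
tool_rot: [3.141, 0.0, -3.081]
ft_force: [-0.2, -2.6, 3.5]
width: 13.6
```

Emit:
servo_tool(gripper=[0.1, 0.1, 0.1, 0.1, 0.1], linear=[[-0.006, 0.1, 0.01], [-0.006, 0.1, 0], [-0.006, 0.1, 0], [-0.006, 0.1, 0], [-0.006, 0.1, 0]], rotation=[[0, 0, 0], [0, 0, 0], [0, 0, 0], [0, 0, 0], [0, 0, 0]])

```text
time: 5.23
ee_pos: [537.0, 65.6, 134.2]
tool_rot: [-3.142, -0.0, -3.081]
ft_force: [2.1, -1.0, 0.0]
width: 13.6
```

Emit:
servo_tool(gripper=[0.1, 0.1, 0.1, 0.1, 0.1], linear=[[-0.006, 0.1, 0], [-0.006, 0.1, 0], [-0.006, 0.1, 0], [-0.006, 0.1, 0], [-0.006, 0.1, 0]], rotation=[[0, 0, 0], [0, 0, 0], [0, 0, 0], [0, 0, 0], [0, 0, 0]])

```text
time: 5.65
ee_pos: [536.5, 73.0, 134.4]
tool_rot: [-3.136, -0.0, -3.085]
ft_force: [1.5, -23.9, 6.1]
width: 13.6
```

Stopped on the bump: TCP y ≈ 73, 24 N. Easing back, then lifting.

Emit:
servo_tool(gripper=[0.1, 0.1, 0.1, 0.1], linear=[[0.004, -0.08, 0], [0.004, -0.1, 0], [0, 0, 0], [0, 0, 0]], rotation=[[0, 0, 0], [0, 0, 0], [0, 0, 0], [0, 0, 0]])

```text
time: 5.98
ee_pos: [536.5, 72.7, 134.2]
tool_rot: [-3.141, -0.0, -3.082]
ft_force: [3.0, -4.8, -1.1]
width: 13.6
```

Emit:
servo_tool(gripper=[0.1, 0.1, 0.1, 0.1, 0.1], linear=[[-0.04, -0.1, 0], [0, 0, 0.16], [0, 0, 0.16], [0, 0, 0.14], [0, 0, 0]], rotation=[[0, 0, 0], [0, 0, 0], [0, 0, 0], [0, 0, 0], [0, 0, 0]])

```text
time: 6.4
ee_pos: [536.3, 71.6, 146.5]
tool_rot: [3.141, 0.002, -3.081]
ft_force: [5.3, -0.5, -3.0]
width: 13.5
```

Emit:
servo_tool(gripper=[0.1, 0.1, 0.1, 0.1, 0.1], linear=[[0.06, 0.16, 0], [-0.008, 0.16, 0], [-0.008, 0.16, 0], [-0.008, 0.16, 0], [-0.008, 0.16, 0]], rotation=[[0, 0, 0], [0, 0, 0], [0, 0, 0], [0, 0, 0], [0, 0, 0]])

```text
time: 6.82
ee_pos: [535.5, 91.5, 145.4]
tool_rot: [-3.142, -0.001, -3.081]
ft_force: [-1.2, -1.1, -3.1]
width: 13.7
```

Emit:
servo_tool(gripper=[0.1, 0.1, 0.1, 0.1, 0.1], linear=[[-0.008, 0.16, 0], [-0.008, 0.16, 0], [-0.008, 0.16, 0], [-0.008, 0.16, 0], [-0.008, 0.16, 0]], rotation=[[0, 0, 0], [0, 0, 0], [0, 0, 0], [0, 0, 0], [0, 0, 0]])

```text
time: 7.23
ee_pos: [534.5, 111.2, 145.5]
tool_rot: [-3.141, -0.002, -3.081]
ft_force: [-4.0, -2.3, -4.1]
width: 13.1
```

Emit:
servo_tool(gripper=[0.1, 0.1, 0.1, 0.1, 0.1], linear=[[-0.05, 0.02, 0], [0, 0, -0.16], [0, 0, -0.16], [0, 0, -0.14], [0, 0, 0]], rotation=[[0, 0, 0], [0, 0, 0], [0, 0, 0], [0, 0, 0], [0, 0, 0]])

```text
time: 7.65
ee_pos: [534.2, 111.4, 134.3]
tool_rot: [3.141, 0.001, -3.081]
ft_force: [-1.0, 1.0, -3.0]
width: 13.6
```

Emit:
servo_tool(gripper=[0.1, 0.1, 0.1, 0.1, 0.1], linear=[[-0.014, 0.22, 0], [-0.014, 0.22, 0], [-0.014, 0.22, 0], [-0.014, 0.22, 0], [-0.014, 0.22, 0]], rotation=[[0, 0, 0], [0, 0, 0], [0, 0, 0], [0, 0, 0], [0, 0, 0]])

```text
time: 8.07
ee_pos: [532.3, 139.6, 134.3]
tool_rot: [3.142, 0.001, -3.081]
ft_force: [2.7, -1.3, -3.4]
width: 13.6
```

Emit:
servo_tool(gripper=[0.1, 0.1, 0.1, 0.1, 0.1], linear=[[-0.014, 0.22, 0], [-0.014, 0.22, 0], [-0.014, 0.22, 0], [-0.014, 0.22, 0], [-0.014, 0.22, 0]], rotation=[[0, 0, 0], [0, 0, 0], [0, 0, 0], [0, 0, 0], [0, 0, 0]])

```text
time: 8.48
ee_pos: [530.6, 166.9, 134.4]
tool_rot: [3.141, 0.0, -3.081]
ft_force: [3.5, -1.2, -3.1]
width: 13.5
```

Emit:
servo_tool(gripper=[0.1, 0.1, 0.1, 0.1, 0.1], linear=[[-0.006, 0.1, 0], [-0.006, 0.1, 0], [-0.006, 0.1, 0], [-0.006, 0.1, 0], [-0.006, 0.1, 0]], rotation=[[0, 0, 0], [0, 0, 0], [0, 0, 0], [0, 0, 0], [0, 0, 0]])

```text
time: 8.9
ee_pos: [530.0, 176.6, 134.2]
tool_rot: [-3.139, -0.0, -3.083]
ft_force: [3.7, -14.2, 0.8]
width: 13.4
```

End stop reached at y = 176.6, against 176.2 predicted. Relaxing the push, releasing and rising.

Emit:
servo_tool(gripper=[0.1, 0.5, 0.5, 0.5, 0.5], linear=[[0.05, -0.08, 0], [0, 0, 0], [0, 0, 0], [0, 0, 0], [0, 0, 0]], rotation=[[0, 0, 0], [0, 0, 0], [0, 0, 0], [0, 0, 0], [0, 0, 0]])

```text
time: 9.32
ee_pos: [530.9, 177.3, 134.5]
tool_rot: [3.141, 0.0, -3.081]
ft_force: [-0.0, -0.6, -0.4]
width: 32.7
```

Emit:
servo_tool(gripper=[0.5, 0.5, 0.5, 0.5, 0.5], linear=[[0, 0, 0.5], [0, 0, 1], [0, 0, 1], [0, 0, 1], [0, 0, 0.5]], rotation=[[0, 0, 0], [0, 0, 0], [0, 0, 0], [0, 0, 0], [0, 0, 0]])

```text
time: 9.73
ee_pos: [531.9, 177.1, 238.6]
tool_rot: [3.14, 0.004, -3.082]
ft_force: [-0.2, 0.0, 0.0]
width: 43.0
```

```bash
python3 - <<'E'
from rig import r, imaging
import cv2,numpy as np
from h import *
p=imaging.capture('top');s=imaging.capture('scene')
f=lambda u,v:(395+(u+.5)/10-.5,190+(v+.5)/10-.5)
T=bp(p,f(425,297),21)[:2]; S1=bp(p,f(230,220),26)[:2]; S2=bp(p,f(430,295),26)[:2]; H=bp(p,f(195,205),24)[:2]
print('trig',T,'stem',S1,S2,'head',H)
for a,b in [(T,H),(S2,S1)]:
    d=(b-a)/np.linalg.norm(b-a);print('ang',np.degrees(np.arctan2(d[1],d[0])),'origin from trig',T+22*d,np.linalg.norm(b-a))
for d in imaging.outline_of(s,'cam_center')[:3]: print(d['rect'],s['frame'][d['pixels']].mean(0))
for w in [(604,-302,26)]: print(proj(p,w),proj(s,w))
a=cv2.resize(p['frame'][185:295,180:360,::-1],(720,440),interpolation=cv2.INTER_CUBIC)
c,an=np.array([534.3,101.4]),.0592
for y in (-165,-86,-8):
  for x in (-75,0,75):
    w=[c[0]+np.cos(an)*x-np.sin(an)*y,c[1]+np.sin(an)*x+np.cos(an)*y,90 if x else 45]
    u=proj(p,w);cv2.circle(a,tuple(int(k) for k in ((u[0]-180)*4,(u[1]-185)*4)),3,(0,0,255) if x else (0,255,0),-1)
b=s['frame'][220:275,190:260,::-1]
b=cv2.resize(b,(200,157));a[:157,520:]=b
cv2.imwrite('pics/bay.png',a)
E
```

```text
trig [ 597.8387091  -323.79082702] stem [ 615.97308437 -273.09910744] [ 597.27365884 -323.84097669] head [ 620.2235969  -264.61651211]
ang 69.27900953866501 origin from trig [ 605.6226946  -303.21390865] 63.26675862465535
ang 69.77011731604334 origin from trig [ 605.44603684 -303.14794533] 54.07777557607431
[155.5, 250.6, 36.2, 28.5] [ 39.29137529 179.95104895 164.86946387]
[273.2, 194.1, 30.0, 23.9] [ 52.4301676  167.53351955 151.70949721]
[210.6, 230.3, 29.8, 33.5] [174.2        172.41445783 161.30843373]
[428.94426056 216.32444943] [219.49097223 243.59619041]
```

View pics/bay.png

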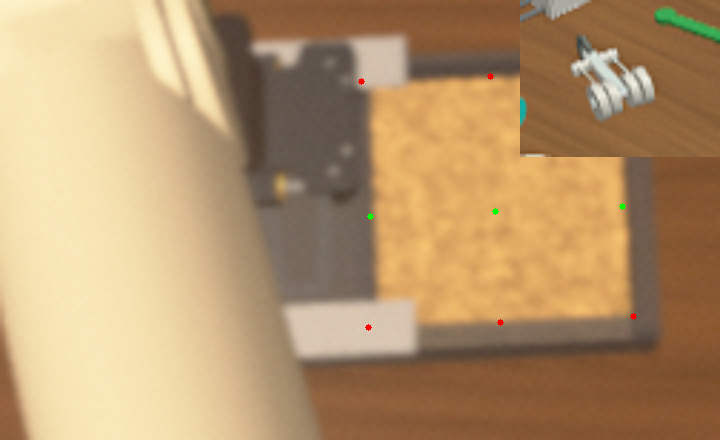

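The bay's predicted outline fits the cork floor (around 372–628 by 75–320 in the crop), so the bay centre is cabinet y ≈ -86, world (539, 15.5). Next I move to the cam at (605.5,-303), stem angle 69.5°, turning the tool -114° to stay within the j7 range.

Emit:
servo_tool(gripper=[0.7, 0.7, 0.7, 0.7, 0.7], linear=[[0.147, -0.96, 0], [0.147, -0.96, 0], [0.147, -0.96, 0], [0.147, -0.96, 0], [0.147, -0.96, 0]], rotation=[[0, 0, -0.828], [0, 0, -0.828], [0, 0, -0.828], [0, 0, -0.828], [0, 0, -0.828]])

```text
time: 10.3
ee_pos: [548.8, 55.7, 233.5]
tool_rot: [-3.141, -0.001, 2.7]
ft_force: [0.9, 0.9, 0.5]
width: 59.3
```

Emit:
servo_tool(gripper=[0.7, 0.7, 0.7, 0.7, 0.7], linear=[[0.147, -0.96, 0], [0.147, -0.96, 0], [0.147, -0.96, 0], [0.147, -0.96, 0], [0.147, -0.96, 0]], rotation=[[0, 0, -0.828], [0, 0, -0.828], [0, 0, -0.828], [0, 0, -0.828], [0, 0, -0.828]])

```text
time: 10.72
ee_pos: [567.2, -64.2, 233.6]
tool_rot: [-3.141, -0.001, 2.203]
ft_force: [-0.7, 0.0, 1.2]
width: 60.7
```

Emit:
servo_tool(gripper=[0.7, 0.7, 0.7, 0.7, 0.7], linear=[[0.147, -0.96, -0.2], [0.147, -0.96, -0.2], [0.147, -0.96, -0.2], [0.147, -0.96, -0.2], [0.147, -0.96, -0.2]], rotation=[[0, 0, -0.828], [0, 0, -0.828], [0, 0, -0.828], [0, 0, -0.828], [0, 0, -0.828]])

```text
time: 11.13
ee_pos: [585.6, -184.0, 208.3]
tool_rot: [-3.14, -0.0, 1.707]
ft_force: [0.8, -0.9, -0.3]
width: 60.9
```

Emit:
servo_tool(gripper=[0.7, 0.7, 0.7, 0.7, 0.7], linear=[[0.147, -0.96, -0.8], [0.147, -0.96, -0.8], [0.147, -0.96, -0.8], [0.147, -0.96, -0.6], [0.147, -0.96, -0.4]], rotation=[[0, 0, -0.828], [0, 0, -0.828], [0, 0, -0.828], [0, 0, -0.828], [0, 0, -0.828]])

```text
time: 11.55
ee_pos: [603.4, -303.5, 121.3]
tool_rot: [-3.138, -0.0, 1.21]
ft_force: [0.8, 0.4, -0.5]
width: 60.9
```

```bash
python3 - <<'E'
from rig import r, imaging
import cv2
o=r.get_obs();print(o['ee_pos'],o['tool_rot'],o['joints'])
p=imaging.capture('scene');cv2.imwrite('pics/cam2.png',cv2.resize(p['frame'][180:280,160:290,::-1],(780,600),interpolation=cv2.INTER_CUBIC))
E
```

```text
[ 603.39796402 -303.50578472  121.28344254] [-3.13801302e+00 -1.45509065e-04  1.20977020e+00] [-0.16094419  0.66546554  0.8255031   1.49045656 -0.50533024  1.21206547
  0.37756586]
```

View pics/cam2.png

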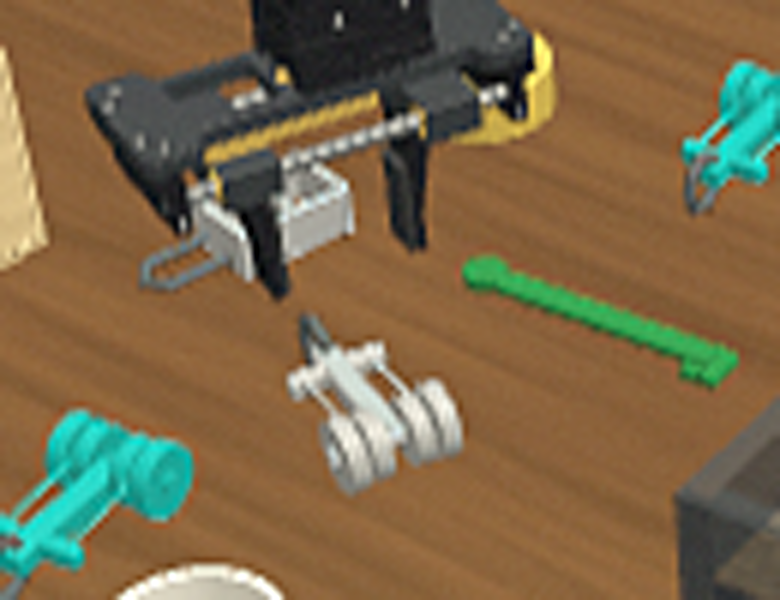

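The view shows the jaws straddling the cam stem, (340,360)–(400,430) in the crop, which matches the projected target. Descending.

Emit:
servo_tool(gripper=[0.7, 0.7, 0.7, 0.7, 0.7], linear=[[0.1, 0.1, -0.8], [0, 0, -0.8], [0, 0, -0.8], [0, 0, -0.7], [0, 0, -0.45]], rotation=[[0, 0, 0], [0, 0, 0], [0, 0, 0], [0, 0, 0], [0, 0, 0]])

```text
time: 12.02
ee_pos: [605.6, -299.9, 32.7]
tool_rot: [-3.138, -0.0, 1.215]
ft_force: [-0.0, 0.9, -0.3]
width: 60.9
```

Emit:
servo_tool(gripper=[0.7, 0.7], linear=[[0, 0, -0.1], [0, 0, 0]], rotation=[[0, 0, 0], [0, 0, 0]])

```text
time: 12.18
ee_pos: [606.4, -300.4, 32.3]
tool_rot: [-3.14, 0.0, 1.215]
ft_force: [0.1, -0.2, 0.7]
width: 61.2
```

Emit:
servo_tool(gripper=[0.7, 0.05, 0.05, 0.05, 0.05], linear=[[0, 0, -0.16], [0, 0, 0], [0, 0, 0], [0, 0, 0], [0, 0, 0]], rotation=[[0, 0, 0], [0, 0, 0], [0, 0, 0], [0, 0, 0], [0, 0, 0]], grip_force=25)

```text
time: 12.6
ee_pos: [607.2, -300.8, 29.6]
tool_rot: [3.141, -0.0, 1.215]
ft_force: [-0.7, -0.3, 0.2]
width: 41.4
```

Emit:
servo_tool(gripper=[0.05, 0.05, 0.05, 0.05, 0.05], linear=[[0, 0, 0], [0, 0, 0], [0, 0, 0], [0, 0, 0], [0, 0, 0]], rotation=[[0, 0, 0], [0, 0, 0], [0, 0, 0], [0, 0, 0], [0, 0, 0]])

```text
time: 13.02
ee_pos: [607.0, -300.7, 29.1]
tool_rot: [3.141, -0.0, 1.215]
ft_force: [0.4, 0.6, 0.0]
width: 13.9
```

Emit:
servo_tool(gripper=[0.05, 0.05, 0.05, 0.05, 0.05], linear=[[0, 0, 0.4], [0, 0, 0.9], [0, 0, 1], [0, 0, 1], [0, 0, 1]], rotation=[[0, 0, 0], [0, 0, 0], [0, 0, 0], [0, 0, 0], [0, 0, 0]])

```text
time: 13.43
ee_pos: [606.6, -300.7, 138.3]
tool_rot: [-3.142, 0.0, 1.214]
ft_force: [-0.1, -0.6, -0.7]
width: 13.6
```

Emit:
servo_tool(gripper=[0.05, 0.05, 0.05, 0.05, 0.05], linear=[[-0.18, 0.85, 0.5], [-0.18, 0.85, 0.4], [-0.18, 0.85, 0.3], [-0.18, 0.85, 0.2], [-0.18, 0.85, 0]], rotation=[[0, 0, 0.23], [0, 0, 0.23], [0, 0, 0.23], [0, 0, 0.23], [0, 0, 0.23]])

```text
time: 13.85
ee_pos: [584.4, -193.8, 173.3]
tool_rot: [3.14, -0.0, 1.354]
ft_force: [0.5, 0.0, -1.3]
width: 13.7
```

Emit:
servo_tool(gripper=[0.05, 0.05, 0.05, 0.05, 0.05], linear=[[-0.18, 0.85, 0], [-0.18, 0.85, 0], [-0.18, 0.85, 0], [-0.18, 0.85, 0], [-0.18, 0.85, 0]], rotation=[[0, 0, 0.23], [0, 0, 0.23], [0, 0, 0.23], [0, 0, 0.23], [0, 0, 0.23]])

```text
time: 14.27
ee_pos: [561.4, -87.4, 172.1]
tool_rot: [3.141, -0.0, 1.492]
ft_force: [-0.4, 0.2, -0.8]
width: 13.7
```

Emit:
servo_tool(gripper=[0.05, 0.05, 0.05, 0.05, 0.05], linear=[[-0.18, 0.85, 0], [-0.18, 0.85, 0], [-0.18, 0.85, 0], [-0.18, 0.85, 0], [-0.18, 0.85, 0]], rotation=[[0, 0, 0.23], [0, 0, 0.23], [0, 0, 0.23], [0, 0, 0.23], [0, 0, 0.23]])

```text
time: 14.68
ee_pos: [538.9, 18.8, 172.2]
tool_rot: [3.141, -0.0, 1.629]
ft_force: [1.9, 0.2, -2.2]
width: 13.8
```

Emit:
servo_tool(gripper=[0.05, 0.05], linear=[[0, 0, 0], [0, 0, 0]], rotation=[[0, 0, 0], [0, 0, 0]])

```text
time: 14.85
ee_pos: [539.2, 19.2, 172.0]
tool_rot: [3.141, -0.001, 1.631]
ft_force: [-0.0, -0.0, -1.9]
width: 13.9
```

```bash
python3 - <<'E'
from rig import r, imaging
import cv2
p=imaging.capture('scene');cv2.imwrite('pics/ov.png',cv2.resize(p['frame'][180:330,240:440,::-1],(800,600),interpolation=cv2.INTER_CUBIC))
E
```

```text
(no output)
```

View pics/ov.png

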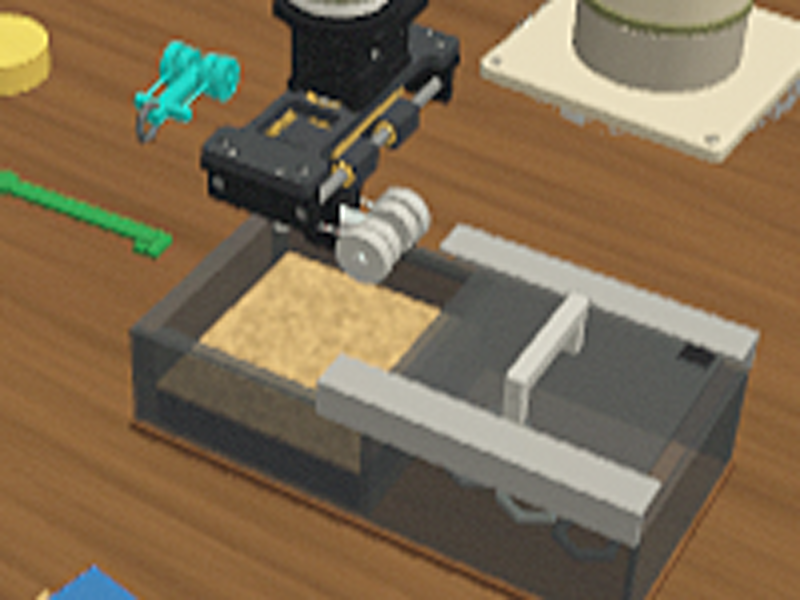

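The cam is held level over the bay and the hatch is fully open (handle around (548,345) in the crop). Lowering.

Emit:
servo_tool(gripper=[0.05, 0.05, 0.05, 0.05, 0.05], linear=[[0, -0.06, -0.7], [0, 0, -0.8], [0, 0, -0.8], [0, 0, -0.7], [0, 0, -0.3]], rotation=[[0, 0, 0], [0, 0, 0], [0, 0, 0], [0, 0, 0], [0, 0, 0]])

```text
time: 15.32
ee_pos: [538.4, 15.0, 87.3]
tool_rot: [-3.139, 0.001, 1.626]
ft_force: [-0.8, -0.3, -1.8]
width: 13.8
```

Emit:
servo_tool(gripper=[0.05, 0.05, 0.05, 0.05], linear=[[0, 0, -0.1], [0, 0, -0.1], [0, 0, 0], [0, 0, 0]], rotation=[[0, 0, 0], [0, 0, 0], [0, 0, 0], [0, 0, 0]])

```text
time: 15.65
ee_pos: [540.0, 16.4, 85.0]
tool_rot: [3.14, -0.0, 1.628]
ft_force: [0.1, -0.1, -1.8]
width: 13.8
```

Emit:
servo_tool(gripper=[0.05, 0.05, 0.05, 0.05, 0.05], linear=[[0, 0, -0.1], [0, 0, -0.1], [0, 0, -0.08], [0, 0, -0.06], [0, 0, 0]], rotation=[[0, 0, 0], [0, 0, 0], [0, 0, 0], [0, 0, 0], [0, 0, 0]])

```text
time: 16.07
ee_pos: [539.2, 16.6, 75.2]
tool_rot: [-3.141, 0.0, 1.629]
ft_force: [-0.5, -0.5, -1.2]
width: 14.0
```

Emit:
servo_tool(gripper=[0.05, 0.05, 0.05, 0.05], linear=[[0, 0, -0.04], [0, 0, -0.03], [0, 0, 0], [0, 0, 0]], rotation=[[0, 0, 0], [0, 0, 0], [0, 0, 0], [0, 0, 0]])

```text
time: 16.4
ee_pos: [539.5, 16.6, 74.0]
tool_rot: [3.141, -0.0, 1.629]
ft_force: [-0.1, 0.3, 2.3]
width: 13.6
```

Touchdown: the force changed from -1.8 to +2.3 N at TCP z 74, as predicted. Releasing and rising.

Emit:
servo_tool(gripper=[0.25, 0.5, 0.7, 0.7, 0.7], linear=[[0, 0, 0], [0, 0, 0], [0, 0, 0], [0, 0, 0], [0, 0, 0]], rotation=[[0, 0, 0], [0, 0, 0], [0, 0, 0], [0, 0, 0], [0, 0, 0]])

```text
time: 16.82
ee_pos: [539.5, 16.6, 73.8]
tool_rot: [3.141, -0.0, 1.629]
ft_force: [-0.5, 0.4, -0.1]
width: 39.3
```

Emit:
servo_tool(gripper=[0.7, 0.7, 0.7, 0.7, 0.7], linear=[[0, 0, 0], [0, 0, 0.2], [0, 0, 0.5], [0, 0, 0.8], [0, 0, 0.8]], rotation=[[0, 0, 0], [0, 0, 0], [0, 0, 0], [0, 0, 0], [0, 0, 0]])

```text
time: 17.23
ee_pos: [539.3, 16.3, 132.7]
tool_rot: [-3.141, 0.0, 1.628]
ft_force: [1.2, -0.1, 0.2]
width: 59.7
```

Emit:
servo_tool(gripper=[0.7, 0.7, 0.7, 0.7, 0.7], linear=[[0, -0.3, 0.9], [0, -0.6, 0.9], [0, -0.6, 0.9], [0, -0.6, 0.5], [0, -0.6, 0]], rotation=[[0, 0, 0], [0, 0, 0], [0, 0, 0], [0, 0, 0], [0, 0, 0]])

```text
time: 17.65
ee_pos: [540.8, -52.1, 215.5]
tool_rot: [3.136, -0.001, 1.628]
ft_force: [0.2, -0.7, 0.1]
width: 61.5
```

Emit:
servo_tool(gripper=[0.7, 0.7, 0.7, 0.7, 0.7], linear=[[0, -1, 0], [0, -1, 0], [0, -1, 0], [0, -1, 0], [0, -0.5, 0]], rotation=[[0, 0, 0], [0, 0, 0], [0, 0, 0], [0, 0, 0], [0, 0, 0]])

```text
time: 18.07
ee_pos: [538.8, -167.0, 212.8]
tool_rot: [3.14, 0.001, 1.625]
ft_force: [-0.4, -0.6, 1.0]
width: 60.4
```

```bash
python3 - <<'E'
from rig import r, imaging
import cv2,numpy as np
from h import *
o=[]
for n,(a,b,c,d) in [('top',(180,300,170,330)),('scene',(200,320,265,425))]:
    p=imaging.capture(n);o.append(cv2.resize(p['frame'][a:b,c:d,::-1],(400,300),interpolation=cv2.INTER_CUBIC))
    if n=='top':
        for k,z in [('hatch_grip',128),('cam_center',64)]:
            for e in imaging.outline_of(p,k)[:4]:
                x,y,w,h=e['rect'];print(k,e['conf'],e['rect'],bp(p,(x+w/2,y+h/2),z).round())
cv2.imwrite('pics/end.png',cv2.hconcat(o))
E
```

```text
hatch_grip 0.72 [200.2, 210.1, 77.4, 55.4] [522. 166. 128.]
cam_center 0.69 [414.7, 307.0, 30.2, 52.2] [ 311. -288.   64.]
cam_center 0.58 [278.8, 225.4, 50.1, 24.5] [536.  16.  64.]
cam_center 0.54 [430.6, 141.2, 32.1, 45.5] [ 732. -341.   64.]
```

View pics/end.png

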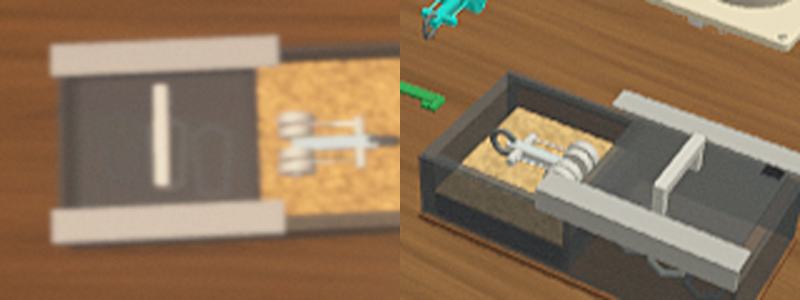

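The cam lies flat in the bay, with its head at (292,142) and trigger at (360,142) in the left crop. The hatch is open, with its handle at (160,135). I'll check the hatch number and hand in.

```bash
python3 - <<'E'
from rig import r, imaging
import numpy as np
from h import *
p=imaging.capture('top');w=bp(p,(234,234),136)[:2]-[534.3,101.4];a=.0592
y=-np.sin(a)*w[0]+np.cos(a)*w[1];print('hatch y',y,r.get_obs()['time'])
if y>66: print(r.finish_job())
E
```

```text
hatch y 74.92756983399784 18.3167
the job is handed in; nothing more can be done
None
```

The hatch is fully open, the silver cam is on the bay floor, and the job was handed in at 18.3 s of the 62 s allowed. The hand-in reports no verdict, so the results below come from my own readings and pictures.

- **Hatch:** It stopped on the hidden bump about 50 mm from where it started. I lifted it about 12 mm, carried it about 39 mm on, set it down and slid it to the end stop. The last picture put the handle at cabinet y ≈ 75 mm, which is the end stop. It was at its down height when I released it.
- **Cam:** I picked the silver cam over the two turquoise look-alikes and gripped it by the stem. I lowered it until it touched the bay floor, with the tool at the height I expected, then released it. In the last picture it lies flat, near cabinet x ≈ 0, y ≈ -85 mm.
- **Other checks:** The arm was clear of everything, with wrist forces near zero. The nut tool, belay device and headlamp were never touched, though I did not measure their positions again at the end.
- **Disagreement:** The outline network's centre for the hatch was about 10 mm off in y. It measures the whole plate rather than the handle, so I used the handle's own pixels instead.

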